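# Lock the headband turntable with its sliding bolt

### The job

Lock the turntable of the headband assembly jig with its sliding bolt. Turn the table until its keeper is in line with the guide, lift the bolt out of the storage rack, lay it in the open guide with its tip still short of the keeper and let go of it. Then take hold of it anew, by its knob or tail, and slide it past the spring catch in the keeper until it is fully home against the guide; let go, and leave the other things on the bench where they are.

Things in the scene. Friction and masses are not known exactly. Their poses are not given: they have to be found in the camera images.
- jig: Fixed jig. Grey base plate 10 mm thick: a round part 190 mm across and a tongue 70 mm wide reaching to x = -220 mm. Origin: on the bench below the turntable's axis; x runs along the guide towards the keeper, z up. On the tongue (y = 0) two aluminium saddles form the open-topped guide: front saddle x = -140 to -100 mm, rear saddle x = -200 to -185 mm, between them open to the plate for fingers.
- guide_lay (a point): Point on the guide's floor line, jig x = -175 mm, 30 mm over the bench: where the bolt's origin comes when it is laid down (tip then at jig x = -103 mm, grip between the saddles). The channel is 18 mm wide, walls 47 mm above the bench, with flared lips 30 mm apart reaching 56 mm. The bolt lies with its x along the jig's x and slides towards +x.
- guide_home (a point): Point on the guide's floor line, jig x = -133 mm, 30 mm over the bench: the bolt's origin is here when fully home; the tail block then butts on the rear saddle's end (a hard stop) and the tip is at jig x = -61 mm.
- stage (a joint): Turntable angle, rad, counter-clockwise from above positive; 0 = keeper in line with the guide. Starts at 0.35 to 0.9. Aluminium disc 170 mm across, top 26 mm above the bench. Turns stiffly (0.06 N m), no notch or stop at 0 (stops at -0.7 and 1.2), stays where left. Carries a white headband arc up to 37 mm above the bench, on the side away from the keeper.
- post_top (a point): Centre of the top of the turning post, an upright steel pin 16 mm across and 52 mm tall on the turntable, 55 mm from its axis; the top is 78 mm above the bench. At angle 0 it stands at jig x = 0, y = +55 mm.
- keeper_mouth (a point): Middle of the mouth of the keeper, a steel tunnel on the turntable's rim: 30 mm wide, top 57 mm above the bench, opening 18 mm wide with cheeks flaring outwards from the mouth by 6 mm, floor 29 mm above the bench, 25 mm deep, open at the far end. At angle 0 the mouth is at jig x = -85 mm. It takes a nose about 3 mm off sideways; the bolt then draws the turntable into line.
- catch_roller (a point): The spring catch: a sprung roller 10 mm across in the keeper's roof, 6 mm behind the mouth; this point is its lowest one, 2 mm down into the bolt's path. The nose's sloped top must lift it, which is felt as a first resistance (about 3 to 6 N) from the tip being some 10 mm inside the mouth; then the bolt runs about 8 mm more, with drag, to the hard stop.
- bolt: The sliding bolt, 0.26 to 0.42 kg: steel bar 14 mm wide, 14 mm high, rounded nose sloped on top; tail block 26 mm wide, x = -87 to -67 mm; upright black knob on the tail. Origin on the bar's underside, x to the tip (at +72 mm), z up. Centre of mass near x = -16 mm. Starts level in the rack, underside 30 mm above the bench; grip across the bar at x = -40 to +35 mm (+13 mm fits between the saddles).
- bolt_tip (a point): Foremost point of the bolt's nose, at half the bar's height (bolt x = +72 mm, 7 mm over its underside).
- bolt_knob (a point): On the knob's axis, 40 mm over the bar's underside. The knob is an upright round pin 18 mm across at bolt x = -77 mm, from 14 to 54 mm over the underside. Held loosely (one finger behind, one before it) the bolt finds its own line; a tight grip moved a millimetre or two off the guide's line wedges it. 12 to 17 N at the hard stop is firm enough.
- rack: Fixed grey storage rack of the bolt, 190 x 50 mm, base plate 10 mm thick; origin on the bench below the bolt's origin, x along the bolt. A pocket at the tail (x = -101 to -53 mm), walls 80 mm high at both sides of and behind the knob, too close for fingers; a notched rest 37 mm high at x = 45 to 65 mm. The bolt comes out straight up: lift it 70 mm or more to clear the pocket.
- tray: Bystander: a fixed grey tray 170 x 85 mm, 28 mm high, origin under its centre; it may change sides with the rack. It holds the spare bar.
- spare_bar: Bystander: a loose plain steel bar 120 x 16 x 12 mm without knob, in the tray; not the bolt. Origin under its centre.
- jar: Bystander: a glass jar 54 mm across, 65 mm high; origin under its centre.
- bottle: Bystander: a white bottle 56 mm across, 130 mm high; origin under its centre.
- screwdriver: Bystander: a screwdriver lying on the bench beyond the jig, to the left; origin at its middle.
- headband: Bystander: a loose white headband arc 124 mm wide, 12 mm high, beyond the jig; origin at the arc's centre.
- carton: Bystander: a small cardboard carton 70 x 50 mm, 90 mm high; origin under its centre.
- clamp: Bystander: a yellow spring clamp 90 mm long, 20 mm high; origin under its middle.
Things that resemble listed ones, but are neither listed nor needed, are in the scene too. There is more than one size of the bolt; the one meant has the size given above.

How it is judged:
By the outcome, as a careful person would: the job done as asked, in the order asked, and still so for the second after the job is handed in, with the robot touching nothing.
It also fails if it takes over 70 s, if anything falls off the work surface, if the arm or the gripper's body presses on something with over 40 N, if the wrist force passes 120 N, or if a joint passes its speed limit or range.

### The arm

A 6-joint arm with a two-finger parallel gripper is mounted at the origin on the work surface. World frame = base frame: x ahead of the robot, y to its left, z up, the work surface at z = 0. Lengths are in m, angles in rad, forces in N, time in s.
With the tool pointing down it reaches from about 0.25 to 0.725 m from the base axis. Payload 4 kg.
Tool frame: the origin (TCP) lies on the centre line of the jaws, within the pads' length; the fingertips stand tip_reach ahead of it and the grasp point (between the pads) lies 5 mm behind it (tip_reach is the distance from the TCP to the fingertips, in m); z points along the fingers, y is the direction in which the jaws open and shut (so a half turn about z gives the same grasp; the last joint's range is limited). The gripper opens to 85 mm and grips with 20 to 120 N. Pads are 22 mm wide; open, the fingers measure 114 mm over their backs; the gripper's body (76 mm by 85 mm) begins 54 mm behind the grasp point. The pads swing forward as they close: fully open they stand 13 mm farther back than shut.
Start: joints at [1.198, 0.241, 0.005, 1.335, 0, 1.571], TCP at [0.182, 0.466, 0.245] pointing down, gripper open.
Joint ranges: [-2.72, 2.72], [-1.05, 1.87], [-1.09, 1.28], [-1.99, 2.15], [-1.42, 1.44], [-3.14, 3.14]. Speed limits (rad/s): [2.79, 2.79, 3.14, 3.14, 3.14, 3.14].

### API

Orientations are given as a unit quaternion [x, y, z, w].
In Python, from workcell import * gives the robot as it stands.
- The arm moves only by the tool arm_command, never from a script. Its arguments are lists of equal length, an entry for each row: "translation": the shift along the tool's x, y, z in cm, a list of three; "turn": the turn about the tool's z in rad; "hand": the closure, from 0 (fully open) to 1 (shut). In form: {"translation": [[x, y, z], ...], "turn": [turn, ...], "hand": [hand, ...]}. A call has 1 to 5 rows; each row is the pose to reach, as a shift and turn from the pose commanded when the call began, along the tool's axes at that moment; what a row does not reach only later rows make up. A row lasts 1/12 s, in which the tool goes at most 41.7 mm and 7.16 degrees, less where a joint would pass 70% of its speed; a pose out of reach is approached as far as the arm can. A call with a gripper value outside its range is refused whole. The fingers move at their own pace and stop on an object; the grip force is fixed at half the most. Time passes only in rows, so rows that repeat a pose let the fingers close. It gives the time, the measured TCP pose, the force and the opening at its end, in the units of the state.
- get_obs(): the state, without advancing time (a new reading comes with each control period).
- camera(name): name is "scene" or "top"; returns (picture, depth): 480x640x3 uint8, red, green, blue; 480x640 float32, m along the optical axis (not along the pixel's ray), 0 where there is no reading.
- camera_info(name): a dict with "mtx" (3x3 intrinsics, pixels), "dist_coeffs" ([k1, k2, p1, p2, k3] as OpenCV has them; the pictures are not rectified), "world_to_cam" (4x4, takes a point from world to camera coordinates). Camera axes: x right, y down, z forward; pixel columns grow to the right and rows downward; lengths in m; the calibration is good to about 2 mm. A picture is of the moment at which its call begins. camera_info takes no time and is no camera call.
- job_done(): hands the job in, once; it reports no verdict.
Trained networks look in the newest picture that a camera, given by its name, has taken for a name from the list of things; names that differ only in an ending like _2 or _b are one class to them, and where a whole thing is asked for, a point or a joint stands for the part that bears it (a point fixed in the world has none). Each returns a list of dicts, best first, with "conf" (0 to 1); they miss things now and then, are a little off and sometimes report something else, mostly with a low value. They report only what shows in the picture. A call takes as long as a camera call. They do not tell look-alikes from the thing itself.
- search_frame(camera, name): "location" ([row, column] in pixels, amid what is visible of it).
- spot_point(camera, name): "location" ([row, column] in pixels: a listed point, or the origin of a listed thing).
The state is a dict: "clock": time; "joint_pos": joint angles; "joint_vel": joint speeds; "tau": joint torques, N m; "eef_pos": TCP position; "tool_rot": TCP orientation; "ft_force": force on the tool from outside, world axes, zero at the start; "ft_torque": the same for the moment, N m; "grip_width": finger opening in m.
Only numpy, scipy, OpenCV 4.12 (cv2) and the standard library are available. Lean on these libraries where they do the work, as an engineer would, in place of code of your own. Each camera call takes 0.05 s, during which the arm holds its last target. There are 200 camera calls.

## Working session

There is one attempt and no reset: what is moved stays moved. The work goes in short steps, Python scripts to look and compute and a tool call to move; the robot and the scene stay as the last step left them, time stands still between calls to the robot, and variables do not carry over. Pictures are saved under pics/ and viewed, about 8 in all and at most 12, crops included, and the job is handed in when it is done.

Besides the shell and the picture viewer there is one more tool, called after "Emit:" as name(argument=value, ...), one argument or row to a line, values as JSON. arm_command: Moves the arm, as the interface text tells. Its arguments: {"type":"object","properties":{"translation":{"type":"array","items":{"type":"array","items":{"type":"number"}}},"turn":{"type":"array","items":{"type":"number"}},"hand":{"type":"array","items":{"type":"number"}}},"required":["translation","turn","hand"]}

```bash
mkdir -p pics; ls; cat > h.py <<'E'
from workcell import *
import numpy as np, cv2
from scipy.spatial.transform import Rotation as R
def cam(n):
    i=camera_info(n); return np.array(i["mtx"]),np.array(i["dist_coeffs"],float),np.array(i["world_to_cam"])
def ray(n,rc):
    K,d,T=cam(n); p=cv2.undistortPoints(np.array([[[rc[1],rc[0]]]],float),K,d)[0,0]
    Rm=T[:3,:3]; o=-Rm.T@T[:3,3]; return o,Rm.T@np.array([p[0],p[1],1.0])
def at_z(n,rc,z):
    o,v=ray(n,rc); return o+v*(z-o[2])/v[2]
def at_d(n,rc,dep):
    o,v=ray(n,rc); return o+v*dep
def px(n,P):
    K,d,T=cam(n); q,_=cv2.projectPoints(np.atleast_2d(np.array(P,float)),cv2.Rodrigues(T[:3,:3])[0],T[:3,3],K,d); return q[:,0,::-1]
def save(n,f,box=None,s=1):
    im,dep=camera(n); c=im[:,:,::-1]
    if box: c=c[box[0]:box[1],box[2]:box[3]]
    c=cv2.resize(c,None,fx=s,fy=s,interpolation=cv2.INTER_CUBIC); cv2.imwrite('pics/'+f,c); return im,dep
E
python3 - <<'E'
from h import *
np.set_printoptions(precision=4,suppress=True)
print(get_obs())
for n in("scene","top"):
    im,d=save(n,n+'0.png'); print(n,cam(n)[2])
    for t in["bolt","bolt_tip","bolt_knob","jig","guide_lay","guide_home","post_top","keeper_mouth","rack","tray","spare_bar","jar","bottle","carton","clamp"]:
        print(t,[(np.round(x["location"],1),round(x["conf"],2)) for x in spot_point(n,t)[:4]])
E
```

```text
pics
{'clock': 0.0, 'joint_pos': array([1.198 , 0.2414, 0.0038, 1.3352, 0.0001, 1.5708]), 'joint_vel': array([ 0.0015, -0.0002, -0.0011,  0.0011, -0.0005, -0.0003]), 'tau': array([  0.0012, -37.2313,  25.241 ,   0.0169,   0.0002,  -0.    ]), 'eef_pos': array([0.1819, 0.4651, 0.2444]), 'tool_rot': array([ 0.1853,  0.9827, -0.001 , -0.0002]), 'ft_force': array([-0.2033,  0.7648,  0.5324]), 'ft_torque': array([-0.0152,  0.0023,  0.0283]), 'grip_width': 0.0852666404084164}
scene [[-0.755   0.6557 -0.0006  0.4291]
 [ 0.4753  0.5466 -0.6894 -0.2327]
 [-0.4517 -0.5208 -0.7244  1.5342]
 [ 0.      0.      0.      1.    ]]
bolt [(array([299.6, 452.5]), 0.96), (array([190.5, 360.3]), 0.59)]
bolt_tip [(array([309.9, 426.5]), 0.81), (array([172.4, 330.8]), 0.64)]
bolt_knob [(array([185.4, 399.2]), 0.93), (array([270.7, 485.7]), 0.7)]
jig [(array([287.7, 304. ]), 0.58), (array([376.1, 345. ]), 0.46), (array([310.7, 428.4]), 0.21)]
guide_lay [(array([249.1, 366. ]), 0.81), (array([159.3, 209.1]), 0.27)]
guide_home [(array([254.2, 351. ]), 0.88)]
post_top [(array([275.5, 321.9]), 0.62)]
keeper_mouth
[... 831 characters left out ...]
, 0.16)]
jig [(array([194.4, 309.8]), 0.58), (array([268.5, 459.6]), 0.26)]
guide_lay [(array([259.1, 301.8]), 0.86), (array([192.7, 285.8]), 0.68)]
guide_home [(array([241. , 302.1]), 0.97)]
post_top [(array([194.8, 289.1]), 0.78), (array([263.4, 466.3]), 0.57)]
keeper_mouth []
rack [(array([280.1, 212.3]), 0.66), (array([246.7, 208.8]), 0.43)]
tray [(array([268.4, 461.9]), 0.63), (array([220.4, 527.4]), 0.36)]
spare_bar [(array([264.5, 468.3]), 0.95), (array([276.1, 210.8]), 0.7), (array([258.3, 297.2]), 0.55)]
jar [(array([214.3, 224.5]), 0.73)]
bottle [(array([191.7, 447.9]), 0.88)]
carton [(array([222. , 526.5]), 0.78)]
clamp [(array([229.1, 137.8]), 0.68), (array([223.6, 322.6]), 0.3)]
```

View pics/top0.png

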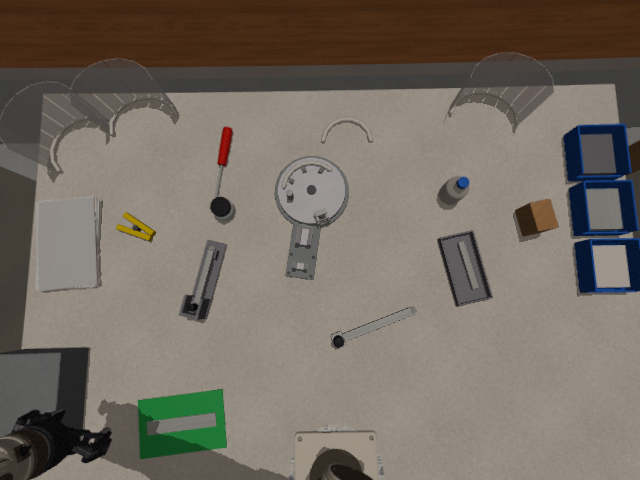

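View pics/scene0.png

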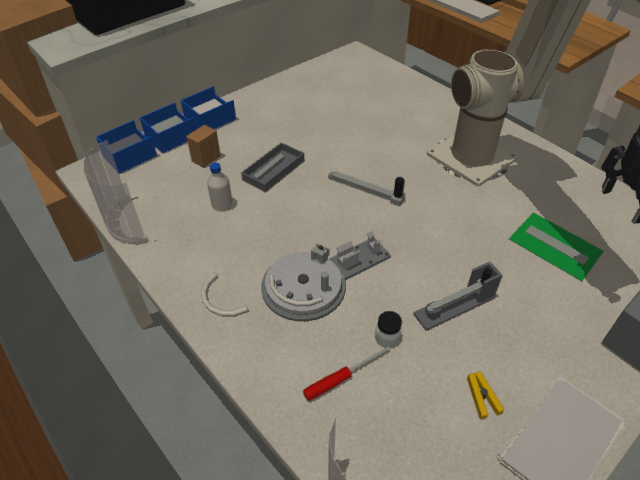

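Top view: the bolt lies in the rack (275,205), with its knob at (305,192). Look-alikes are a longer bolt lying loose at (322,375), the spare bar in the tray (265,468) and a bar on the green mat (424,182). The rack one fits the description. The turntable is at (190,311), guide (250,303), keeper (215,321) and post (195,289).

```bash
python3 - <<'E'
from h import *
np.set_printoptions(precision=4,suppress=True)
def cloud(n):
    im,dep=camera(n); K,d,T=cam(n)
    v,u=np.mgrid[0:480,0:640]; p=cv2.undistortPoints(np.stack([u,v],-1).reshape(-1,1,2).astype(float),K,d).reshape(480,640,2)
    X=np.dstack([p,np.ones((480,640))])*dep[...,None]; return im,dep,(X-T[:3,3])@T[:3,:3]
out=[]
for n in("top","scene"):
    im,dep,P=cloud(n); np.save(n+'P.npy',P)
    b=P[...,2][(dep>0)]; print(n,'bench z',np.median(b[abs(b)<.02]))
for n,l in (("top",{"lay":((259,302),.03),"home":((241,302),.03),"post":((194.8,289.1),.078),"tip":((245.9,208),.037),"knobtop":((302,192),.084),"tray":((268,462),0),"disc":((190,311),.026)}),
 ("scene",{"lay":((249.1,366),.03),"home":((254.2,351),.03),"post":((275.5,321.9),.078),"mouth":((251.9,322.9),.043),"tip":((309.9,426.5),.037),"knob":((270.7,485.7),.07),"bolt":((299.6,452.5),.03)})):
    for k,(rc,z) in l.items(): print(n,k,at_z(n,rc,z)[:2])
# height map views: top-down ortho rectified, from top cloud + scene cloud
def tile(cx,cy,r,name):
    img=np.zeros((2*r,4*r,),np.float32)
    for j,n in enumerate(("top","scene")):
        P=np.load(n+'P.npy').reshape(-1,3); q=np.round((np.array([cx,cy])-P[:,:2])*1000).astype(int)+r
        m=(q>=0).all(1)&(q<2*r).all(1)&(P[:,2]>-.02)&(P[:,2]<.12)
        o=np.argsort(P[m,2]); img[q[m][o,0],q[m][o,1]+j*2*r]=P[m,2][o]*1000
    return img
# colour crops
im=camera("top")[0]; a=cv2.resize(im[150:330,165:360,::-1],None,fx=3,fy=3,interpolation=cv2.INTER_CUBIC)
cv2.imwrite('pics/topcrop.png',a)
im=camera("scene")[0]; cv2.imwrite('pics/scenecrop.png',cv2.resize(im[225:345,245:515,::-1],None,fx=2.9,fy=2.9,interpolation=cv2.INTER_CUBIC))
E
```

```text
top bench z 0.00016764498599227022
scene bench z -0.0006969394920510068
top lay [0.4985 0.0731]
top home [0.5428 0.0727]
top post [0.6483 0.1003]
top tip [0.5336 0.3011]
top knobtop [0.3995 0.322 ]
top tray [ 0.4728 -0.3235]
top disc [0.6719 0.0494]
scene lay [0.5063 0.0792]
scene home [0.5434 0.0679]
scene post [0.661  0.1017]
scene mouth [0.5952 0.0289]
scene tip [0.5349 0.2908]
scene knob [0.3813 0.32  ]
scene bolt [0.4677 0.3073]
```

View pics/topcrop.png

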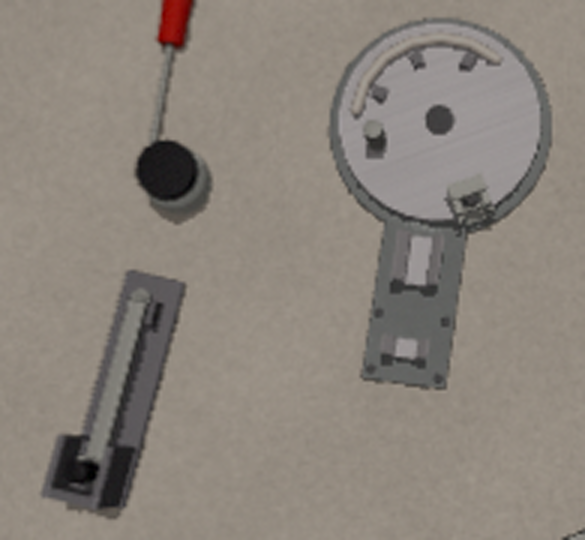

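View pics/scenecrop.png

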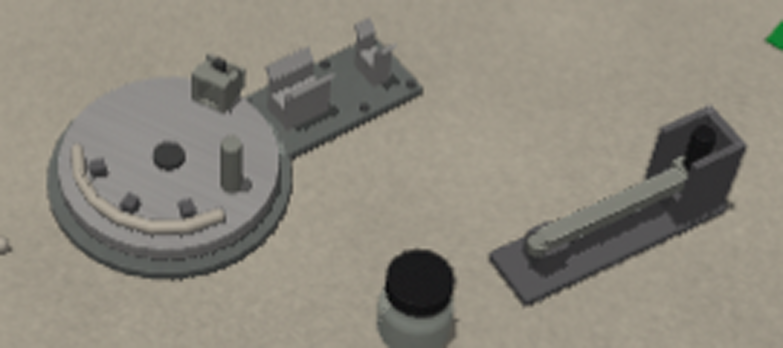

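Crops: the rack bolt's tip is near top px (249,212) and its knob at (306,193). It is a short bar of the right size, sitting in the pocketed rack. The keeper is off counter-clockwise and the post is left of the axis. Next I fit the geometry from the depth cloud.

```bash
cat > fit.py <<'E'
from h import *
from scipy.optimize import minimize, least_squares
np.set_printoptions(precision=4,suppress=True)
for n in("top","scene"):
    P=np.load(n+'P.npy').reshape(-1,3); P=P[np.isfinite(P).all(1)]
    def sel(c,r,z0,z1): return P[(np.hypot(P[:,0]-c[0],P[:,1]-c[1])<r)&(P[:,2]>z0)&(P[:,2]<z1)]
    D=sel((.672,.049),.13,.022,.030); h=cv2.convexHull((D[:,:2]*1e4).astype(np.float32))[:,0]/1e4
    f=least_squares(lambda p:np.hypot(h[:,0]-p[0],h[:,1]-p[1])-p[2],[.672,.049,.085],loss='soft_l1',f_scale=.001).x
    print(n,'disc',f,len(D)); c=f[:2]
    t=sel((.49,.075),.085,.006,.014); t=t[np.hypot(*(t[:,:2]-c).T)>.105]
    r=cv2.minAreaRect((t[:,:2]*1e3).astype(np.float32)); print(' tongue',len(t),r)
    g=sel((.52,.07),.08,.02,.06); g=g[np.hypot(*(g[:,:2]-c).T)>.098]
    print(' guide',len(g),cv2.minAreaRect((g[:,:2]*1e3).astype(np.float32)))
    p=sel(c,.085,.07,.085); print(' post',len(p),p.mean(0) if len(p) else 0)
    k=sel(c,.11,.048,.062); k=k[k[:,0]<c[0]-.04];k=k[np.hypot(*(k[:,:2]-c).T)<.098]; print(' keeper',len(k),k.mean(0) if len(k) else 0, cv2.minAreaRect((k[:,:2]*1e3).astype(np.float32)) if len(k)>3 else 0)
    b=sel((.48,.31),.1,.038,.05); b=b[b[:,0]>.43]
    m=b[:,:2].mean(0); u,s,v=np.linalg.svd(b[:,:2]-m); d=v[0]*np.sign(v[0,0]); pr=(b[:,:2]-m)@d
    w=(b[:,:2]-m)@[-d[1],d[0]]; tip=m+d*np.percentile(pr,99.5)
    print(' bar',len(b),m,'yaw',np.arctan2(d[1],d[0]),'tip',tip,'orig',tip-.072*d,'w',np.percentile(w,[2,98]),'z',np.median(b[:,2]))
    q=sel((.39,.32),.06,.077,.09); print(' knob/pocket',len(q),q.mean(0) if len(q) else 0)
E
python3 fit.py
```

```text
top disc [0.6719 0.0489 0.0845] 2773
 tongue 899 ((493.7647705078125, 69.84304809570312), (163.9840087890625, 105.07300567626953), 13.525249481201172)
 guide 378 ((524.2269287109375, 71.37493896484375), (38.25233840942383, 100.66072845458984), 81.45366668701172)
 post 37 [0.6529 0.1006 0.0773]
 keeper 127 [0.6031 0.0245 0.0554] ((600.520751953125, 23.58413314819336), (31.698801040649414, 30.10409164428711), 19.42039680480957)
 bar 287 [0.4796 0.303 ] yaw -0.2624255216987038 tip [0.5315 0.289 ] orig [0.462  0.3077] w [-0.0075  0.0083] z 0.043793789233681595
 knob/pocket 209 [0.3848 0.3278 0.081 ]
scene disc [0.6711 0.0493 0.0858] 2921
 tongue 651 ((512.0147094726562, 74.57621765136719), (72.70033264160156, 117.21536254882812), 80.79337310791016)
 guide 535 ((523.9307250976562, 71.86921691894531), (40.89014434814453, 102.31787109375), 80.8463363647461)
 post 45 [0.655  0.102  0.0763]
 keeper 141 [0.6038 0.0263 0.0547] ((601.369140625, 24.131162643432617), (32.02318572998047, 32.462921142578125), 22.13951301574707)
 bar 298 [0.4818 0.3054] yaw -0.2546320736385502 tip [0.5323 0.2922] orig [0.4626 0.3104] w [-0.0083  0.007 ] z 0.042680322511856474
 knob/pocket 211 [0.3862 0.3289 0.0801]
```

```bash
cat > go.py <<'E'
import sys; from h import *
o=get_obs(); Rm=R.from_quat(o["tool_rot"]).as_matrix(); y=Rm[:,1]; phi=np.arctan2(y[1],y[0])
x,yy,z,f=map(float,sys.argv[1:5]); t=Rm.T@(np.array([x,yy,z])-o["eef_pos"])*100
dt=(phi-f+np.pi)%(2*np.pi)-np.pi
print("at",np.round(o["eef_pos"],4),"phi",round(phi,3),"| shift cm",np.round(t,2),"rows>=",round(np.linalg.norm(t)/4.17,1),"turn",round(dt,3),"| F",np.round(o["ft_force"],1),"w",round(o["grip_width"],4),"t",round(o["clock"],1))
E
python3 -c "
import workcell;print([a for a in dir(workcell) if a[0]!='_']); print(getattr(workcell,'tip_reach',None))"; python3 go.py .654 .1013 .16 .085
```

```text
['Unreachable', 'camera', 'camera_info', 'get_obs', 'job_done', 'search_frame', 'spot_point', 'tip_reach']
0.014
at [0.1821 0.4657 0.2453] phi 1.198 | shift cm [-57.22 -16.75   8.53] rows>= 14.4 turn 1.113 | F [-0.1 -0.4  0.6] w 0.0849 t 1.8
```

Emit:
arm_command(
  translation=[
    [-4, -1.2, 0.6],
    [-8, -2.3, 1.2],
    [-12, -3.5, 1.8],
    [-16, -4.7, 2.4],
    [-20, -5.9, 3.0],
  ],
  turn=[0.12, 0.24, 0.36, 0.48, 0.6],
  hand=[0.2, 0.4, 0.4, 0.4, 0.4],
)

```text
clock: 2.22
eef_pos: [0.3462, 0.3381, 0.2155]
tool_rot: [0.47, 0.883, 0.0, 0.0]
ft_force: [0.0, 0.1, -0.6]
grip_width: 0.0511
```

```bash
python3 go.py .654 .1013 .16 .085
```

```text
at [0.3462 0.3381 0.2155] phi 0.593 | shift cm [-36.84  12.29   5.56] rows>= 9.4 turn 0.508 | F [ 0.   0.1 -0.6] w 0.0511 t 2.2
```

Emit:
arm_command(
  translation=[
    [-3.7, 1.2, 0.5],
    [-7.4, 2.4, 1.0],
    [-11.1, 3.7, 1.6],
    [-14.8, 4.9, 2.2],
    [-18.5, 6.1, 2.7],
  ],
  turn=[0.1, 0.2, 0.3, 0.4, 0.508],
  hand=[0.4, 0.4, 0.4, 0.4, 0.4],
)

```text
clock: 2.63
eef_pos: [0.501, 0.2192, 0.1883]
tool_rot: [0.677, 0.736, 0.0, -0.0]
ft_force: [0.4, 0.7, -0.5]
grip_width: 0.0513
```

```bash
python3 go.py .654 .1013 .11 .085
```

```text
at [0.501  0.2192 0.1883] phi 0.085 | shift cm [-13.05  14.25   7.83] rows>= 5.0 turn -0.0 | F [ 0.4  0.7 -0.5] w 0.0513 t 2.6
```

Emit:
arm_command(
  translation=[
    [-3.2, 3.5, 1.0],
    [-6.4, 7.0, 2.2],
    [-9.6, 10.6, 4.0],
    [-13.05, 14.25, 5.5],
    [-13.05, 14.25, 7.8],
  ],
  turn=[0, 0, 0, 0, 0],
  hand=[0.4, 0.4, 0.4, 0.45, 0.5],
)

```text
clock: 3.05
eef_pos: [0.6554, 0.1036, 0.1172]
tool_rot: [0.675, 0.738, 0.003, 0.003]
ft_force: [1.4, 0.3, 0.6]
grip_width: 0.0428
```

```bash
python3 - <<'E'
from h import *
a=camera("top")[0][165:265,250:370]; b=camera("scene")[0][200:300,250:400]
a=cv2.resize(a[:,:,::-1],(480,400),interpolation=2); b=cv2.resize(b[:,:,::-1],(320*400//213//1,400),interpolation=2) if 0 else cv2.resize(b[:,:,::-1],(320,213),interpolation=2)
c=np.zeros((400,800,3),np.uint8); c[:,:480]=a; c[:213,480:]=b; cv2.imwrite('pics/post.png',c)
E
python3 go.py .654 .1013 .06 .085
```

```text
at [0.6502 0.1012 0.1063] phi 0.084 | shift cm [-0.02  0.43  4.62] rows>= 1.1 turn -0.001 | F [-0.9 -0.2 -1.9] w 0.0428 t 3.1
```

View pics/post.png

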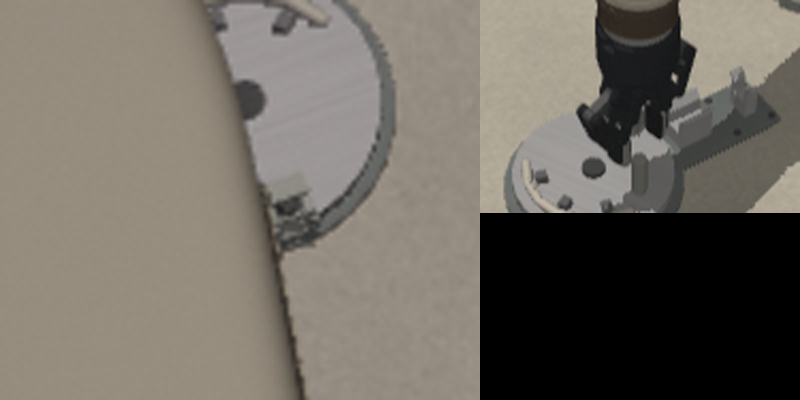

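Top view is blocked by the arm. The scene crop shows the post at (640,175) between the fingers. I go down and close.

Emit:
arm_command(
  translation=[
    [0, 0.2, 1.5],
    [0, 0.4, 3.1],
    [0, 0.4, 4.6],
    [0, 0.4, 4.6],
    [0, 0.4, 4.6],
  ],
  turn=[0, 0, 0, 0, 0],
  hand=[0.5, 0.5, 0.5, 0.5, 0.5],
)

```text
clock: 3.57
eef_pos: [0.6533, 0.1066, 0.0679]
tool_rot: [0.674, 0.738, -0.001, -0.001]
ft_force: [0.9, -0.2, 0.9]
grip_width: 0.0426
```

Emit:
arm_command(
  translation=[
    [0, 0, 0],
    [0, 0, 0],
    [0, 0, 0],
    [0, 0, 0],
  ],
  turn=[0, 0, 0, 0],
  hand=[0.65, 0.8, 1, 1],
)

```text
clock: 3.9
eef_pos: [0.655, 0.1068, 0.0704]
tool_rot: [0.674, 0.738, 0.001, 0.001]
ft_force: [-2.0, 2.0, 5.2]
grip_width: 0.0138
```

```bash
python3 go.py .6799 .1034 .06 .085
```

```text
at [0.655  0.1068 0.0704] phi 0.09 | shift cm [-0.57  2.44  1.04] rows>= 0.7 turn 0.005 | F [-2.   2.   5.2] w 0.0138 t 3.9
```

Emit:
arm_command(
  translation=[
    [0, 0, 0],
    [0, 0, 0],
  ],
  turn=[0, 0],
  hand=[1, 1],
)

```text
clock: 4.07
eef_pos: [0.655, 0.1068, 0.0703]
tool_rot: [0.674, 0.738, 0.001, 0.0]
ft_force: [-2.7, 1.5, 5.9]
grip_width: 0.0134
```

```bash
python3 go.py .6799 .1034 .06 .085; python3 - <<'E'
from h import *
print(get_obs()["joint_pos"],get_obs()["ft_torque"])
a=camera("scene")[0][200:320,240:400]
cv2.imwrite('pics/post2.png',cv2.resize(a[:,:,::-1],None,fx=4,fy=4,interpolation=2))
E
```

```text
at [0.655  0.1068 0.0703] phi 0.09 | shift cm [-0.57  2.44  1.04] rows>= 0.7 turn 0.005 | F [-2.7  1.5  5.9] w 0.0134 t 4.1
[1.61248540e-01 6.73506627e-01 2.17855888e-01 1.11255968e+00
 9.07890179e-04 1.64168423e+00] [ 0.28697235  0.50573148 -0.06104946]
```

View pics/post2.png

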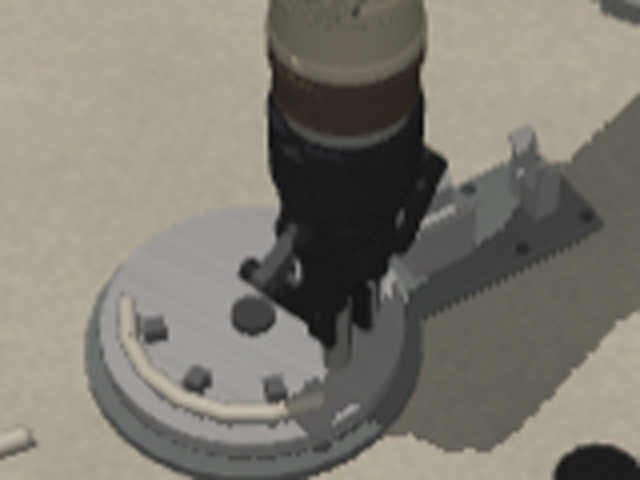

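The post stands between the closed fingers at (340,345). I turn the table along the arc in small rows.

Emit:
arm_command(
  translation=[
    [0.1, 0.5, 0],
    [0.15, 1.05, 0],
    [0.15, 1.55, 0],
    [0.1, 2.1, 0],
    [0, 2.6, 0],
  ],
  turn=[0, 0, 0, 0, 0],
  hand=[1, 1, 1, 1, 1],
)

```text
clock: 4.53
eef_pos: [0.679, 0.112, 0.0703]
tool_rot: [0.674, 0.739, 0.002, -0.003]
ft_force: [-7.0, 7.6, 9.2]
grip_width: 0.014
```

Emit:
arm_command(
  translation=[
    [0, 0, 0],
    [0, 0, 0],
    [0, 0, 0],
    [0, 0, 0],
  ],
  turn=[0, 0, 0, 0],
  hand=[1, 1, 1, 1],
)

```text
clock: 4.87
eef_pos: [0.6797, 0.1118, 0.0702]
tool_rot: [0.674, 0.739, 0.002, -0.002]
ft_force: [-4.9, 7.0, 7.2]
grip_width: 0.0136
```

Emit:
arm_command(
  translation=[
    [0, 0, 0],
    [0, 0, 0],
    [0, 0, -2],
    [0, 0, -5],
    [0, 0, -8],
  ],
  turn=[0, 0, 0, 0, 0],
  hand=[0.6, 0.5, 0.5, 0.5, 0.5],
)

```text
clock: 5.28
eef_pos: [0.6794, 0.1076, 0.1474]
tool_rot: [0.675, 0.738, -0.002, -0.001]
ft_force: [0.8, 0.2, 0.4]
grip_width: 0.0427
```

```bash
cat > fit2.py <<'E'
from h import *
im,dep=camera("scene"); K,d,T=cam("scene"); n="scene"
v,u=np.mgrid[0:480,0:640]; p=cv2.undistortPoints(np.stack([u,v],-1).reshape(-1,1,2).astype(float),K,d).reshape(480,640,2)
P=((np.dstack([p,np.ones((480,640))])*dep[...,None]-T[:3,3])@T[:3,:3]).reshape(-1,3)
c=np.array([.6715,.049]); q=P[:,:2]-c; rr=np.hypot(*q.T)
psi=-.153; d_=np.array([np.cos(psi),np.sin(psi)]); nn=np.array([-d_[1],d_[0]])
k=P[(P[:,2]>.048)&(P[:,2]<.062)&(q@d_<-.05)&(q@d_>-.097)&(abs(q@nn)<.06)]
m=k.mean(0); print('keeper',len(k),m,'in jig',(m[:2]-c)@d_,(m[:2]-c)@nn, 'stage',np.arctan2(*( -(m[:2]-c)@nn, -(m[:2]-c)@d_)))
print(cv2.minAreaRect((k[:,:2]*1e3).astype(np.float32)))
w=P[(P[:,2]>.07)&(P[:,2]<.085)&(rr<.085)]; 
if len(w): m=w.mean(0); print('post',len(w),m,'stage',np.arctan2(m[1]-c[1],m[0]-c[0])-np.pi/2-psi)
E
python3 fit2.py; python3 go.py .4749 .3057 .2 1.313
```

```text
keeper 101 [0.60022826 0.06772857 0.05401797] in jig -0.07329346551091477 0.007647703715535783 stage -0.10396736687019362
((598.1051635742188, 61.728721618652344), (31.665971755981445, 30.33879280090332), 79.09606170654297)
post 48 [0.68153813 0.10448086 0.07654467] stage -0.02599322595822387
at [0.6833 0.1082 0.1565] phi 0.089 | shift cm [ 21.53 -18.95  -4.55] rows>= 7.0 turn -1.224 | F [1.6 0.3 5.4] w 0.0423 t 5.3
```

Emit:
arm_command(
  translation=[
    [3.2, -2.6, -0.9],
    [6.4, -5.2, -1.8],
    [9.6, -7.8, -2.7],
    [12.8, -10.4, -3.6],
    [15.5, -13, -4.0],
  ],
  turn=[-0.12, -0.24, -0.36, -0.48, -0.61],
  hand=[0.5, 0.5, 0.5, 0.5, 0.4],
)

```text
clock: 5.75
eef_pos: [0.5366, 0.2522, 0.1895]
tool_rot: [0.422, 0.907, 0.001, 0.001]
ft_force: [0.4, 1.6, 0.1]
grip_width: 0.0511
```

```bash
python3 go.py .4749 .3057 .2 1.313
```

```text
at [0.5366 0.2522 0.1895] phi 0.7 | shift cm [ 8.06 -1.27 -1.07] rows>= 2.0 turn -0.613 | F [0.4 1.6 0.1] w 0.0511 t 5.8
```

Emit:
arm_command(
  translation=[
    [1.6, -0.3, 0],
    [3.2, -0.5, 0],
    [4.8, -0.7, 0],
    [6.4, -1.0, 0],
    [8.06, -1.27, 0],
  ],
  turn=[-0.12, -0.245, -0.37, -0.49, -0.613],
  hand=[0.4, 0.4, 0.4, 0.4, 0.4],
)

```text
clock: 6.17
eef_pos: [0.4753, 0.305, 0.1883]
tool_rot: [0.128, 0.992, -0.0, 0.001]
ft_force: [-0.3, 0.4, 0.0]
grip_width: 0.0512
```

Emit:
arm_command(
  translation=[
    [0, 0, 1.5],
    [0, 0, 3.0],
    [0, 0, 4.5],
    [0, 0, 6],
    [0, 0, 6],
  ],
  turn=[0, 0, 0, 0, 0],
  hand=[0.4, 0.4, 0.4, 0.4, 0.4],
)

```text
clock: 6.58
eef_pos: [0.474, 0.3034, 0.1251]
tool_rot: [0.131, 0.991, -0.002, -0.002]
ft_force: [-0.3, 0.5, -0.4]
grip_width: 0.0513
```

```bash
python3 go.py .4749 .3057 .036 1.313; python3 fit2.py; python3 - <<'E'
from h import *
a=camera("scene")[0][200:340,300:520,::-1]; b=camera("top")[0][150:330,165:360,::-1]
c=np.zeros((560,800,3),np.uint8); c[:280,:440]=cv2.resize(a,(440,280),interpolation=2)
c[:432,440:800]=cv2.resize(b,(468,432),interpolation=2)[:,108:]
c[280:560,:440]=cv2.resize(camera("top")[0][220:320,170:327,::-1],(440,280),interpolation=2)
cv2.imwrite('pics/rack1.png',c)
E
```

```text
at [0.474  0.3034 0.1251] phi 1.308 | shift cm [-0.06  0.28  8.91] rows>= 2.1 turn -0.005 | F [-0.3  0.5 -0.4] w 0.0513 t 6.6
keeper 146 [0.60114913 0.06266678 0.0546013 ] in jig -0.07161192344414917 0.0027853938966897196 stage -0.03887607519933568
((598.6211547851562, 61.2874755859375), (33.51580047607422, 31.077363967895508), 82.62389373779297)
post 49 [0.68200803 0.10468138 0.07627885] stage -0.03352356190656061
```

View pics/rack1.png

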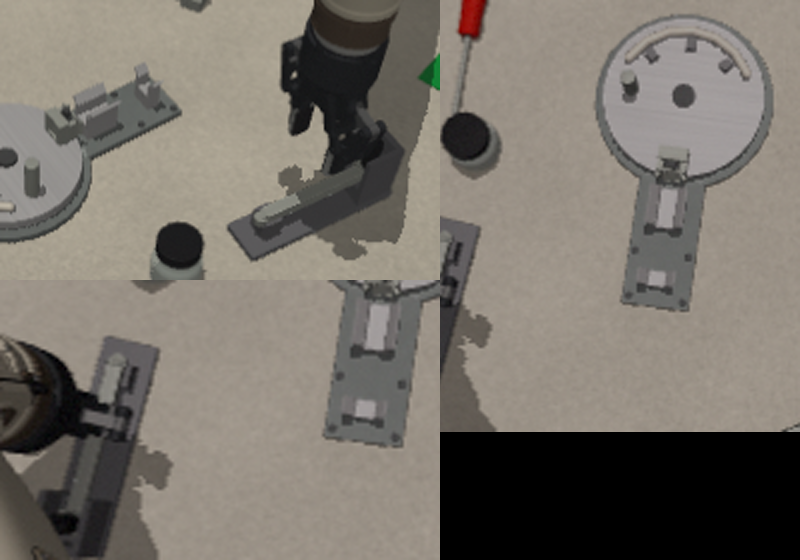

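Crops: table turned, keeper at (673,157) in line with the saddles. Fingers straddle the bar in the rack. I go down and grip.

Emit:
arm_command(
  translation=[
    [0, 0.15, 2.5],
    [0, 0.2, 5],
    [0, 0.2, 7],
    [0, 0.2, 8.8],
    [0, 0.2, 8.8],
  ],
  turn=[0, 0, 0, 0, 0],
  hand=[0.4, 0.4, 0.4, 0.4, 0.4],
)

```text
clock: 7.2
eef_pos: [0.4744, 0.3056, 0.0377]
tool_rot: [0.131, 0.991, -0.002, -0.002]
ft_force: [-0.3, -0.6, -0.7]
grip_width: 0.0513
```

Emit:
arm_command(
  translation=[
    [0, 0, 0],
    [0, 0, 0],
  ],
  turn=[0, 0],
  hand=[0.4, 0.4],
)

```text
clock: 7.37
eef_pos: [0.4773, 0.3076, 0.042]
tool_rot: [0.131, 0.991, 0.001, 0.001]
ft_force: [-0.7, -0.7, -0.4]
grip_width: 0.0515
```

```bash
python3 go.py .4749 .3055 .035 1.313
```

```text
at [0.4773 0.3076 0.042 ] phi 1.308 | shift cm [ 0.18 -0.26  0.7 ] rows>= 0.2 turn -0.005 | F [-0.7 -0.7 -0.4] w 0.0515 t 7.4
```

Emit:
arm_command(
  translation=[
    [0.2, -0.2, 0.6],
    [0.2, -0.2, 0.6],
    [0.2, -0.2, 0.6],
  ],
  turn=[0, 0, 0],
  hand=[0.4, 0.5, 0.6],
)

```text
clock: 7.62
eef_pos: [0.4737, 0.3055, 0.0349]
tool_rot: [0.131, 0.991, 0.0, 0.0]
ft_force: [-0.2, -1.2, 1.6]
grip_width: 0.0343
```

Emit:
arm_command(
  translation=[
    [0, 0, 0],
    [0, 0, 0],
    [0, 0, 0],
    [0, 0, 0],
    [0, 0, 0],
  ],
  turn=[0, 0, 0, 0, 0],
  hand=[0.75, 0.9, 1, 1, 1],
)

```text
clock: 8.03
eef_pos: [0.474, 0.3056, 0.035]
tool_rot: [0.131, 0.991, 0.0, 0.0]
ft_force: [-1.5, -1.6, 5.5]
grip_width: 0.0128
```

Emit:
arm_command(
  translation=[
    [0, 0, -1],
    [0, 0, -3],
    [0, 0, -5],
    [0, 0, -7.5],
    [0, 0, -10],
  ],
  turn=[0, 0, 0, 0, 0],
  hand=[1, 1, 1, 1, 1],
)

```text
clock: 8.45
eef_pos: [0.4724, 0.3048, 0.1341]
tool_rot: [0.131, 0.991, -0.001, -0.001]
ft_force: [0.5, 0.0, -4.5]
grip_width: 0.0129
```

Emit:
arm_command(
  translation=[
    [0, 0, 0],
    [0, 0, 0],
    [0, 0, 0],
  ],
  turn=[0, 0, 0],
  hand=[1, 1, 1],
)

```text
clock: 8.7
eef_pos: [0.4726, 0.3049, 0.1328]
tool_rot: [0.131, 0.991, -0.001, -0.001]
ft_force: [0.2, -0.9, -4.2]
grip_width: 0.0129
```

```bash
cat > fit3.py <<'E'
from h import *
# bolt in hand (z>0.1) from scene+top ; jig/keeper from top
np.set_printoptions(precision=4,suppress=True)
o=get_obs(); e=o["eef_pos"]; y=R.from_quat(o["tool_rot"]).as_matrix()[:,1]; ph=np.arctan2(y[1],y[0]); print(e,ph,o["ft_force"],o["grip_width"])
for n in("top","scene"):
    im,dep=camera(n); K,d,T=cam(n)
    v,u=np.mgrid[0:480,0:640]; p=cv2.undistortPoints(np.stack([u,v],-1).reshape(-1,1,2).astype(float),K,d).reshape(480,640,2)
    P=((np.dstack([p,np.ones((480,640))])*dep[...,None]-T[:3,3])@T[:3,:3]).reshape(-1,3)
    # bolt-bar points ahead of the gripper
    a=ph-np.pi/2; f=np.array([np.cos(a),np.sin(a)]); s=np.array([-f[1],f[0]])
    q=P[:,:2]-e[:2]; u_=q@f; w=q@s
    b=P[(u_>.025)&(u_<.075)&(abs(w)<.02)&(P[:,2]>e[2]-.025)&(P[:,2]<e[2]+.02)]
    if len(b)>20:
        q=b[:,:2]-e[:2]; U=q@f; W=q@s
        k=np.polyfit(U,W,1); print(n,'bar',len(b),'tip u',np.percentile(U,[98,100]),'slope',k,'z top',np.percentile(b[:,2],[50,90]), 'dz/du',np.polyfit(U,b[:,2],1)[0])
    for t in("bolt_tip","bolt_knob"): print(n,t,[(np.round(x["location"],1),round(x["conf"],2)) for x in spot_point(n,t)[:3]])
    c=np.array([.6715,.049]); psi=-.153; D=np.array([np.cos(psi),np.sin(psi)]); N=np.array([-D[1],D[0]]); Q=P[:,:2]-c
    k=P[(P[:,2]>.05)&(P[:,2]<.062)&(Q@D<-.055)&(Q@D>-.096)&(abs(Q@N)<.03)]
    if len(k)>20: r=np.array(cv2.minAreaRect((k[:,:2]*1e3).astype(np.float32))[0])/1e3-c; print(n,'keeper jig',r@D,r@N)
    g=P[(P[:,2]>.02)&(P[:,2]<.06)&(Q@D<-.0985)&(Q@D>-.21)&(abs(Q@N)<.03)]
    if len(g)>20: rr=cv2.minAreaRect((g[:,:2]*1e3).astype(np.float32)); r=np.array(rr[0])/1e3-c; print(n,'guide jig',r@D,r@N,rr[1:])
    np.save('w_%s.npy'%n,P)
E
python3 fit3.py
```

```text
[0.4726 0.3049 0.1328] 1.3080960551830874 [ 0.195  -0.9069 -4.2081] 0.012859143129322294
top bar 127 tip u [0.0588 0.0603] slope [-0.0119 -0.0008] z top [0.1404 0.144 ] dz/du -0.09977211305386058
top bolt_tip [(array([305.3, 416.3]), 0.93), (array([242.4, 199.6]), 0.78)]
top bolt_knob [(array([341.3, 336.5]), 0.74), (array([308.2, 183.2]), 0.57)]
top keeper jig -0.07311735033328312 0.00013878285596385654
top guide jig -0.14926156248885183 -0.0002451511319910282 ((38.46723175048828, 100.08537292480469), 81.5116195678711)
scene bar 165 tip u [0.0607 0.0626] slope [-0.0145  0.0029] z top [0.1386 0.1414] dz/du -0.13405880005647483
scene bolt_tip [(array([280.9, 432.8]), 0.79), (array([172.4, 327. ]), 0.75)]
scene bolt_knob [(array([239.8, 496.5]), 0.56), (array([185.9, 401.2]), 0.56), (array([289.5, 299.3]), 0.21)]
scene keeper jig -0.07400616299984526 0.0003022578929569328
scene guide jig -0.14952374259329337 8.900386573549993e-05 ((40.316734313964844, 101.85118865966797), 81.16800689697266)
```

```bash
python3 go.py .5104 .0738 .11 1.422
```

```text
at [0.473 0.305 0.133] phi 1.308 | shift cm [ -9.63 -21.35   2.32] rows>= 5.6 turn -0.114 | F [ 0.2 -0.3 -4.2] w 0.0128 t 9.0
```

Emit:
arm_command(
  translation=[
    [-1, -2.5, 0],
    [-2.7, -6.1, 0],
    [-4.4, -9.7, 0],
    [-6.1, -13.3, 0],
    [-7.6, -16.9, 0],
  ],
  turn=[-0.02, -0.04, -0.06, -0.08, -0.1],
  hand=[1, 1, 1, 1, 1],
)

```text
clock: 9.42
eef_pos: [0.5033, 0.121, 0.134]
tool_rot: [0.08, 0.997, -0.0, 0.0]
ft_force: [1.0, -0.1, -4.8]
grip_width: 0.0126
```

```bash
python3 go.py .5104 .0738 .11 1.422
```

```text
at [0.5033 0.121  0.134 ] phi 1.41 | shift cm [-1.46 -4.54  2.4 ] rows>= 1.3 turn -0.012 | F [ 1.  -0.1 -4.8] w 0.0126 t 9.4
```

Emit:
arm_command(
  translation=[
    [-0.7, -2.3, 0.5],
    [-1.46, -4.54, 1.0],
    [-1.46, -4.54, 2.0],
    [-1.46, -4.54, 3.0],
    [-1.46, -4.54, 3.0],
  ],
  turn=[-0.006, -0.012, -0.012, -0.012, -0.012],
  hand=[1, 1, 1, 1, 1],
)

```text
clock: 9.83
eef_pos: [0.5083, 0.0753, 0.1018]
tool_rot: [0.076, 0.997, -0.0, -0.002]
ft_force: [-1.1, 0.0, -3.2]
grip_width: 0.0131
```

Emit:
arm_command(
  translation=[
    [0, 0, 0],
    [0, 0, 0],
    [0, 0, 0],
  ],
  turn=[0, 0, 0],
  hand=[1, 1, 1],
)

```text
clock: 10.08
eef_pos: [0.5104, 0.0764, 0.1047]
tool_rot: [0.074, 0.997, 0.0, 0.0]
ft_force: [0.9, 0.4, -4.1]
grip_width: 0.0129
```

```bash
python3 go.py .5104 .0738 .036 1.422;python3 fit3.py; python3 - <<'E'
from h import *
a=camera("scene")[0][180:300,290:450,::-1]; b=camera("top")[0][170:290,240:360,::-1]
c=np.zeros((400,800,3),np.uint8); c[:300,:400]=cv2.resize(a,(400,300),interpolation=2); c[:,400:]=cv2.resize(b,(400,400),interpolation=2)
cv2.imwrite('pics/lay1.png',c)
E
```

```text
at [0.5104 0.0764 0.1047] phi 1.422 | shift cm [-0.03 -0.27  6.87] rows>= 1.6 turn -0.0 | F [ 0.9  0.4 -4.1] w 0.0129 t 10.1
[0.5104 0.0764 0.1047] 1.421802913156897 [ 0.8666  0.359  -4.0575] 0.012898296240235883
top bolt_tip [(array([305.5, 416.8]), 0.79)]
top bolt_knob [(array([339.9, 336.5]), 0.56)]
scene bar 133 tip u [0.0604 0.0615] slope [-0.022   0.0036] z top [0.1112 0.1148] dz/du -0.0844990256820807
scene bolt_tip [(array([171.1, 328.8]), 0.79), (array([237.6, 340.2]), 0.75)]
scene bolt_knob [(array([199.1, 396.5]), 0.93), (array([185.3, 402.4]), 0.74)]
scene keeper jig -0.07235148470170237 0.00018469369764442502
scene guide jig -0.1496217814792413 0.0016130449373632152 ((39.68350601196289, 102.11257934570312), 78.63687133789062)
```

View pics/lay1.png

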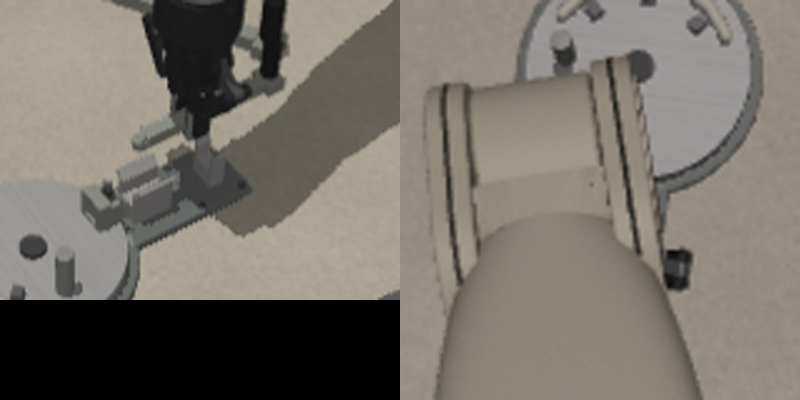

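Scene crop: bolt held level over the guide (tip (140,140), knob (270,40)), channel below it. I lower in stages.

Emit:
arm_command(
  translation=[
    [0, -0.1, 1.5],
    [0, -0.25, 3],
    [0, -0.25, 4.5],
    [0, -0.25, 5.2],
    [0, -0.25, 5.2],
  ],
  turn=[-0.006, -0.006, -0.006, -0.006, -0.006],
  hand=[1, 1, 1, 1, 1],
)

```text
clock: 10.9
eef_pos: [0.5082, 0.0726, 0.0506]
tool_rot: [0.072, 0.997, -0.0, -0.002]
ft_force: [0.1, -0.1, -3.6]
grip_width: 0.0128
```

Emit:
arm_command(
  translation=[
    [0, 0, 0],
    [0, 0, 0],
    [0, 0, 0],
  ],
  turn=[0, 0, 0],
  hand=[1, 1, 1],
)

```text
clock: 11.15
eef_pos: [0.5108, 0.073, 0.0534]
tool_rot: [0.072, 0.997, 0.0, 0.001]
ft_force: [-0.3, 1.1, -4.6]
grip_width: 0.0126
```

```bash
python3 go.py .5104 .0738 .036 1.422
```

```text
at [0.5108 0.073  0.0534] phi 1.426 | shift cm [0.05 0.07 1.73] rows>= 0.4 turn 0.004 | F [-0.3  1.1 -4.6] w 0.0126 t 11.2
```

Emit:
arm_command(
  translation=[
    [0, 0.05, 0.5],
    [0, 0.05, 1.0],
    [0, 0.05, 1.4],
    [0, 0.05, 1.8],
    [0, 0.05, 1.8],
  ],
  turn=[0, 0, 0, 0, 0],
  hand=[1, 1, 1, 1, 1],
)

```text
clock: 11.57
eef_pos: [0.5097, 0.0734, 0.0349]
tool_rot: [0.072, 0.997, 0.0, -0.0]
ft_force: [-3.3, 0.4, 4.8]
grip_width: 0.0127
```

Emit:
arm_command(
  translation=[
    [0, 0, 0],
    [0, 0, 0],
    [0, 0, 0],
  ],
  turn=[0, 0, 0],
  hand=[1, 1, 1],
)

```text
clock: 11.82
eef_pos: [0.5097, 0.0734, 0.035]
tool_rot: [0.072, 0.997, 0.0, 0.0]
ft_force: [-3.8, -1.0, 6.1]
grip_width: 0.013
```

```bash
python3 go.py .5104 .0738 .036 1.422; python3 fit3.py | grep -v spot
```

```text
at [0.5097 0.0734 0.035 ] phi 1.426 | shift cm [-0.06  0.05 -0.1 ] rows>= 0.0 turn 0.004 | F [-3.8 -1.   6.1] w 0.013 t 11.8
[0.5097 0.0734 0.035 ] 1.4260634045190428 [-3.7529 -0.9742  6.1325] 0.012966622552689377
top bolt_tip [(array([305.5, 417.4]), 0.62)]
top bolt_knob [(array([340.1, 337.7]), 0.98), (array([181. , 284.5]), 0.57), (array([214. , 224.9]), 0.28)]
scene bar 410 tip u [0.0728 0.075 ] slope [0.031  0.0018] z top [0.0415 0.0522] dz/du -0.1917599191422247
scene bolt_tip [(array([173.7, 332.1]), 0.87), (array([258.3, 341.1]), 0.72)]
scene bolt_knob [(array([221.3, 396. ]), 0.78), (array([186.8, 398.1]), 0.7)]
scene keeper jig -0.07323904882874832 0.0015747619726938034
scene guide jig -0.15024564005665622 0.0011160039515851108 ((42.01323318481445, 102.540771484375), 78.81539154052734)
```

Seated at the expected height with an upward contact force. I let go and rise.

Emit:
arm_command(
  translation=[
    [0, 0, 0],
    [0, 0, 0],
    [0, 0, 0],
    [0, 0, 0],
  ],
  turn=[0, 0, 0, 0],
  hand=[0.8, 0.6, 0.5, 0.5],
)

```text
clock: 12.45
eef_pos: [0.5101, 0.0734, 0.0343]
tool_rot: [0.072, 0.997, 0.0, 0.0]
ft_force: [0.6, -0.1, -0.7]
grip_width: 0.0429
```

Emit:
arm_command(
  translation=[
    [0, 0, -2],
    [0, 0, -5],
    [0, 0, -8],
    [1, 0, -11],
    [3, 0, -12],
  ],
  turn=[0, 0, 0, 0.1, 0.2],
  hand=[0.5, 0.5, 0.5, 0.5, 0.5],
)

```text
clock: 12.87
eef_pos: [0.4845, 0.0781, 0.1588]
tool_rot: [0.174, 0.985, 0.002, 0.005]
ft_force: [1.3, -0.1, 0.5]
grip_width: 0.0429
```

```bash
python3 - <<'E'
from h import *
c=np.array([.6715,.049]); psi=-.153; D=np.array([np.cos(psi),np.sin(psi)]); N=np.array([-D[1],D[0]])
for x in(-.252,): print(c+x*D)
im,dep=camera("scene")
for n,t,z in(("scene","bolt_knob",.07),("scene","bolt_tip",.037)):
    for s in spot_point(n,t)[:3]: q=at_z(n,s["location"],z)[:2]-c; print(t,s["location"],s["conf"],'jig',q@D,q@N)
K,d,T=cam("scene")
v,u=np.mgrid[0:480,0:640]; p=cv2.undistortPoints(np.stack([u,v],-1).reshape(-1,1,2).astype(float),K,d).reshape(480,640,2)
P=((np.dstack([p,np.ones((480,640))])*dep[...,None]-T[:3,3])@T[:3,:3]).reshape(-1,3); Q=P[:,:2]-c
m=(P[:,2]>.075)&(P[:,2]<.09)&(abs(Q@D+.252)<.03)&(abs(Q@N)<.03); print('knob top',m.sum(),(Q[m]@D).mean(),(Q[m]@N).mean(),P[m,2].mean())
E
python3 go.py .4225 .0874 .13 -0.153
```

```text
[0.42244378 0.08740575]
bolt_knob [220.7, 394.7] 0.76 jig -0.2538434341161447 -0.004232273435078231
bolt_knob [181.3, 399.5] 0.65 jig -0.35066278394493317 -0.11031713581080917
bolt_knob [259.7, 332.4] 0.51 jig -0.06489512988124617 0.019416709320625378
bolt_tip [173.5, 327.6] 0.93 jig -0.23461487853492435 -0.26605596684751576
bolt_tip [260.5, 340.8] 0.59 jig -0.0955592166605278 0.007630441153797746
knob top 46 -0.2498605888753016 0.0008277261104080451 0.08191011448316705
at [0.4803 0.0779 0.1553] phi 1.228 | shift cm [ 5.77 -1.05  2.51] rows>= 1.5 turn 1.381 | F [ 0.1 -1.2 -1.8] w 0.0427 t 13.0
```

Emit:
arm_command(
  translation=[
    [1.1, -0.2, 0],
    [2.3, -0.4, 0],
    [3.5, -0.6, 0],
    [4.6, -0.8, 0],
    [5.77, -1.05, 0],
  ],
  turn=[0.12, 0.24, 0.36, 0.48, 0.6],
  hand=[0.5, 0.5, 0.5, 0.5, 0.5],
)

```text
clock: 13.43
eef_pos: [0.4219, 0.0872, 0.1527]
tool_rot: [0.457, 0.89, -0.001, -0.001]
ft_force: [0.1, 1.0, 0.3]
grip_width: 0.0427
```

Emit:
arm_command(
  translation=[
    [0, 0, 0],
    [0, 0, 0],
    [0, 0, 0],
    [0, 0, 0],
    [0, 0, 0],
  ],
  turn=[0.12, 0.24, 0.36, 0.48, 0.6],
  hand=[0.5, 0.5, 0.5, 0.5, 0.5],
)

```text
clock: 13.85
eef_pos: [0.4223, 0.0871, 0.1527]
tool_rot: [0.699, 0.715, -0.001, -0.001]
ft_force: [0.8, -0.2, -0.1]
grip_width: 0.0431
```

```bash
python3 go.py .4225 .0874 .11 -0.153
```

```text
at [0.4223 0.0871 0.1527] phi 0.022 | shift cm [0.03 0.03 4.27] rows>= 1.0 turn 0.175 | F [ 0.8 -0.2 -0.1] w 0.0431 t 13.8
```

Emit:
arm_command(
  translation=[
    [0, 0, 1.2],
    [0, 0, 2.4],
    [0, 0, 3.5],
    [0, 0, 3.5],
    [0, 0, 3.5],
  ],
  turn=[0.09, 0.175, 0.175, 0.175, 0.175],
  hand=[0.5, 0.5, 0.5, 0.5, 0.5],
)

```text
clock: 14.27
eef_pos: [0.4216, 0.087, 0.1178]
tool_rot: [0.757, 0.653, -0.002, -0.001]
ft_force: [-0.2, -0.2, 0.5]
grip_width: 0.0426
```

```bash
python3 go.py .4225 .0874 .073 -0.153; python3 - <<'E'
from h import *
a=camera("scene")[0][180:300,290:450,::-1]; cv2.imwrite('pics/knob.png',cv2.resize(a,None,fx=4,fy=4,interpolation=2))
E
```

```text
at [0.4216 0.087  0.1178] phi -0.148 | shift cm [0.06 0.09 4.48] rows>= 1.1 turn 0.005 | F [-0.2 -0.2  0.5] w 0.0426 t 14.3
```

View pics/knob.png

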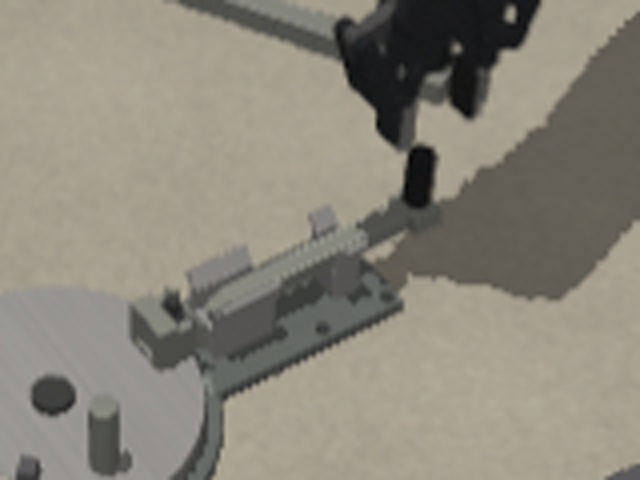

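The bolt lies in the guide with its tip short of the keeper, and the knob (420,150) stands between the fingers. I go down.

Emit:
arm_command(
  translation=[
    [0, 0, 1.2],
    [0, 0.05, 2.5],
    [0, 0.05, 3.6],
    [0, 0.05, 4.4],
    [0, 0.05, 4.4],
  ],
  turn=[0.005, 0.005, 0.005, 0.005, 0.005],
  hand=[0.5, 0.5, 0.5, 0.5, 0.5],
)

```text
clock: 14.73
eef_pos: [0.4221, 0.0871, 0.0742]
tool_rot: [0.759, 0.651, -0.001, -0.0]
ft_force: [-1.0, 0.8, -0.3]
grip_width: 0.0425
```

Emit:
arm_command(
  translation=[
    [0, 0, 0],
    [0, 0, 0],
    [0, 0, 0],
    [0, 0, 0],
  ],
  turn=[0, 0, 0, 0],
  hand=[0.6, 0.68, 0.72, 0.72],
)

```text
clock: 15.07
eef_pos: [0.4234, 0.0874, 0.076]
tool_rot: [0.759, 0.651, 0.001, 0.0]
ft_force: [0.2, 0.2, -0.4]
grip_width: 0.024
```

```bash
python3 go.py .4225 .0874 .073 -0.153
```

```text
at [0.4234 0.0874 0.076 ] phi -0.154 | shift cm [-0.01 -0.09  0.3 ] rows>= 0.1 turn -0.001 | F [ 0.2  0.2 -0.4] w 0.024 t 15.1
```

Emit:
arm_command(
  translation=[
    [0, 0.4, 0.2],
    [0, 0.9, 0.2],
    [0, 1.5, 0.2],
    [0, 2.1, 0.2],
    [0, 2.6, 0.2],
  ],
  turn=[0, 0, 0, 0, 0],
  hand=[0.72, 0.72, 0.72, 0.72, 0.72],
)

```text
clock: 15.48
eef_pos: [0.4491, 0.0831, 0.0731]
tool_rot: [0.759, 0.651, -0.0, -0.0]
ft_force: [-1.9, 0.5, 0.9]
grip_width: 0.024
```

Emit:
arm_command(
  translation=[
    [0, 0.2, 0],
    [0, 0.4, 0],
    [0, 0.6, 0],
    [0, 0.8, 0],
    [0, 0.8, 0],
  ],
  turn=[0, 0, 0, 0, 0],
  hand=[0.72, 0.72, 0.72, 0.72, 0.72],
)

```text
clock: 15.9
eef_pos: [0.4564, 0.0819, 0.0732]
tool_rot: [0.759, 0.651, -0.0, -0.0]
ft_force: [-3.4, 0.1, 1.3]
grip_width: 0.0238
```

```bash
python3 go.py .4664 .0806 .074 -0.153
```

```text
at [0.4564 0.0819 0.0732] phi -0.154 | shift cm [ 0.02  1.01 -0.08] rows>= 0.2 turn -0.001 | F [-3.4  0.1  1.3] w 0.0238 t 15.9
```

Emit:
arm_command(
  translation=[
    [0, 0.2, 0],
    [0, 0.4, 0],
    [0, 0.6, 0],
    [0, 0.8, 0],
    [0, 0.9, 0],
  ],
  turn=[0, 0, 0, 0, 0],
  hand=[0.72, 0.72, 0.72, 0.72, 0.72],
)

```text
clock: 16.32
eef_pos: [0.4637, 0.0807, 0.0731]
tool_rot: [0.759, 0.651, -0.001, -0.001]
ft_force: [-6.8, 0.9, 2.9]
grip_width: 0.0237
```

Emit:
arm_command(
  translation=[
    [0, 0.1, 0],
    [0, 0.2, 0],
    [0, 0.2, 0],
  ],
  turn=[0, 0, 0],
  hand=[0.72, 0.72, 0.72],
)

```text
clock: 16.57
eef_pos: [0.4659, 0.0804, 0.0731]
tool_rot: [0.759, 0.651, -0.001, -0.001]
ft_force: [-6.2, 0.4, 4.0]
grip_width: 0.0239
```

Emit:
arm_command(
  translation=[
    [0, 0.1, 0],
    [0, 0.2, 0],
    [0, 0.2, 0],
  ],
  turn=[0, 0, 0],
  hand=[0.72, 0.72, 0.72],
)

```text
clock: 16.82
eef_pos: [0.4673, 0.0802, 0.0731]
tool_rot: [0.759, 0.651, -0.001, -0.001]
ft_force: [-8.1, 1.0, 4.0]
grip_width: 0.0239
```

Emit:
arm_command(
  translation=[
    [0, 0.1, 0],
    [0, 0.1, 0],
    [0, 0.1, 0],
  ],
  turn=[0, 0, 0],
  hand=[0.72, 0.72, 0.72],
)

```text
clock: 17.07
eef_pos: [0.4674, 0.0801, 0.073]
tool_rot: [0.759, 0.651, -0.002, -0.002]
ft_force: [-8.9, 1.7, 6.9]
grip_width: 0.0241
```

Emit:
arm_command(
  translation=[
    [0, 0.1, 0],
    [0, 0.2, 0],
    [0, 0.2, 0],
  ],
  turn=[0, 0, 0],
  hand=[0.72, 0.72, 0.72],
)

```text
clock: 17.32
eef_pos: [0.4675, 0.0801, 0.0729]
tool_rot: [0.759, 0.651, -0.003, -0.004]
ft_force: [-13.6, 2.5, 10.8]
grip_width: 0.0241
```

Emit:
arm_command(
  translation=[
    [0, 0.1, 0],
    [0, 0.1, 0],
    [0, 0.1, 0],
  ],
  turn=[0, 0, 0],
  hand=[0.72, 0.72, 0.72],
)

```text
clock: 17.57
eef_pos: [0.4675, 0.0801, 0.0729]
tool_rot: [0.759, 0.651, -0.003, -0.004]
ft_force: [-15.7, 2.7, 12.4]
grip_width: 0.024
```

Emit:
arm_command(
  translation=[
    [0, -0.3, 0],
    [0, -0.6, 0],
    [0, -0.6, 0],
    [0, -0.6, 0],
    [0, -0.6, 0],
  ],
  turn=[0, 0, 0, 0, 0],
  hand=[0.72, 0.72, 0.65, 0.5, 0.5],
)

```text
clock: 17.98
eef_pos: [0.4687, 0.0804, 0.0737]
tool_rot: [0.759, 0.651, 0.001, 0.001]
ft_force: [0.1, 0.2, 0.0]
grip_width: 0.0426
```

Emit:
arm_command(
  translation=[
    [0, 0, -1.5],
    [0, 0, -4],
    [0, 0, -8],
    [0, -3, -11],
    [0, -6, -13],
  ],
  turn=[0, 0, 0, 0, 0],
  hand=[0.5, 0.5, 0.5, 0.5, 0.5],
)

```text
clock: 18.4
eef_pos: [0.4106, 0.0898, 0.2065]
tool_rot: [0.76, 0.65, 0.003, 0.002]
ft_force: [-0.9, 0.9, -0.2]
grip_width: 0.0428
```

Emit:
arm_command(
  translation=[
    [1.5, -2, -1],
    [3, -4, -2],
    [6, -4, -2],
    [9, -4, -2],
    [12, -4, -2],
  ],
  turn=[0, 0, 0, 0, 0],
  hand=[0.5, 0.5, 0.5, 0.5, 0.5],
)

```text
clock: 18.82
eef_pos: [0.3876, 0.2157, 0.2244]
tool_rot: [0.76, 0.65, 0.002, 0.001]
ft_force: [1.2, 0.2, 1.2]
grip_width: 0.0428
```

```bash
python3 - <<'E'
from h import *
c=np.array([.6715,.049]); psi=-.153; D=np.array([np.cos(psi),np.sin(psi)]); N=np.array([-D[1],D[0]])
ims={}
for n in("scene","top"):
    im,dep=camera(n); ims[n]=im; K,d,T=cam(n)
    v,u=np.mgrid[0:480,0:640]; p=cv2.undistortPoints(np.stack([u,v],-1).reshape(-1,1,2).astype(float),K,d).reshape(480,640,2)
    P=((np.dstack([p,np.ones((480,640))])*dep[...,None]-T[:3,3])@T[:3,:3]).reshape(-1,3); Q=P[:,:2]-c
    m=(P[:,2]>.075)&(P[:,2]<.09)&(abs(Q@D+.215)<.04)&(abs(Q@N)<.03); print(n,'knob top',m.sum(),(Q[m]@D).mean(),(Q[m]@N).mean(),P[m,2].mean())
    for s in spot_point(n,"bolt_knob")[:3]: q=at_z(n,s["location"],.07)[:2]-c; print(s["location"],s["conf"],'jig',q@D,q@N)
o=get_obs();print(o["eef_pos"],o["ft_force"],o["clock"])
C=np.zeros((480,800,3),np.uint8); C[:300,:400]=cv2.resize(ims["scene"][180:300,290:450,::-1],(400,300),interpolation=2); C[:480,400:]=cv2.resize(ims["top"][170:290,260:360,::-1],(400,480),interpolation=2)
cv2.imwrite('pics/end.png',C)
E
```

```text
scene knob top 48 -0.20852679847735334 0.0003392924748933923 0.08213986492216654
[227.9, 380.5] 0.94 jig -0.21157120732078877 -0.0029567844973923574
[184.4, 397.5] 0.93 jig -0.3390028026682196 -0.1035277522284384
top knob top 47 -0.2094616677967305 -0.0023485711066949795 0.08318404168861632
[339.5, 339.3] 0.73 jig -0.3484389736776265 -0.11646848272849035
[273.8, 300.0] 0.59 jig -0.21292270881399497 -0.005591673703793716
[218.9, 526.3] 0.4 jig -0.010510150143623664 -0.5182378715111252
[0.38709847 0.21474597 0.22317164] [0.12785416 0.1176791  0.36282281] 19.0167
```

View pics/end.png

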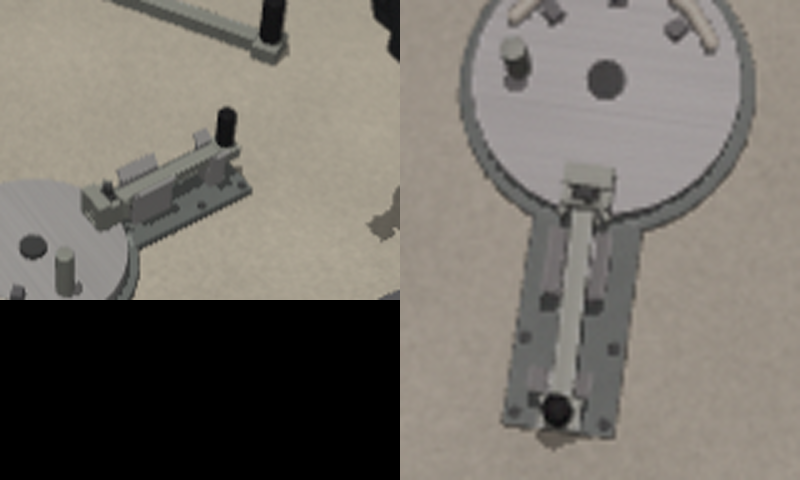

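The crops show the bolt level in the guide, its nose inside the keeper (585,190), the tail against the rear saddle and the knob at (557,408). The arm is clear, so I hand in.

```bash
python3 -c "
from workcell import *; print(job_done())"
```

```text
the job is handed in; nothing more can be done
None
```

The turntable is locked: the bolt is fully home against the guide, and I handed the job in at about 19 s on the robot's clock.

- **Turntable:** I turned it by the post from about 0.48 rad. In the two clearest camera fits the keeper then lay within 0.3 mm of the guide's line. The first post and keeper fits, with the arm close by, had said −0.02 to −0.04 rad. That is up to about 3 mm at the rim, the most the keeper takes, and the later fits did not bear it out.
- **Laying the bolt:** I lifted the bolt out of the rack, laid it in the guide and let go. Its tip was then at about jig x = −104 mm, short of the keeper.
- **Sliding it home:** I took hold again loosely by the knob and pushed. The catch was felt at 3 to 7 N, and the bolt came to a hard stop at about 16 N.
- **Last checks:** The knob stands at jig x = −0.2085 m (scene camera) and −0.2095 m (top camera), against −0.210 m when home. The bolt is level, and the arm is clear with no force on it. The networks' knob points were 1.5 to 3 mm further back and up to 5.6 mm to the side, which I put down to their being a little off.
- **Bystanders:** I never touched them as far as I know, but I did not check each one again at the end.

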